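# Put three mixed-up spare parts back in their own trays

### The arm

A 6-joint arm with a two-finger parallel gripper is mounted at the origin on the work surface. World frame = base frame: x ahead of the robot, y to its left, z up, the work surface at z = 0. Lengths are in m, angles in rad, forces in N, time in s.
With the tool pointing down it reaches from about 0.35 to 0.775 m from the base axis. Payload 5.5 kg.
Tool frame: the origin (TCP) lies midway between the tips of the shut fingers; the grasp point (between the pads) lies 19 mm behind it; z points along the fingers, x is the direction in which the jaws open and shut, and the axes are right-handed (so a half turn about z gives the same grasp; the last joint's range is limited). The gripper opens to 85 mm and grips with 20 to 120 N. Pads are 22 mm wide; open, the fingers measure 114 mm over their backs; the gripper's body (76 mm by 85 mm) begins 54 mm behind the grasp point. The pads swing forward as they close: fully open they stand 13 mm farther back than shut.
Start: joints at [-0.14, 0.313, 0.046, 1.304, 0, 1.431], TCP at [0.575, -0, 0.231] pointing down, gripper open.
Joint ranges: [-2.76, 2.76], [-0.86, 1.69], [-1.03, 1.26], [-2.2, 2.34], [-1.47, 1.5], [-3.14, 3.14]. Speed limits (rad/s): [2.57, 2.57, 3.14, 3.14, 3.14, 3.14].

### API

Orientations are given as a rotation vector (axis times angle).
In Python, from plant import robot gives the robot as it stands. The module is installed in compiled form; this text tells all that it offers.
- The arm moves only by the tool carry_out, never from a script. Its argument "commands" is a list of rows, each an object of numbers: "gripper": the opening, from 0 (shut) to 1 (fully open); "tx", "ty", "tz": the shift along the tool's x, y, z scaled (see below); "rx", "ry", "rz": the turn, a rotation vector about the tool's x, y, z scaled (see below). In form: [{"gripper": .., "tx": .., "ty": .., "tz": .., "rx": .., "ry": .., "rz": ..}, ...]. A call has 1 to 20 rows; each row shifts and turns the commanded pose from where the row before left it, along the tool's axes as they then stand; what a row does not reach is not made up. The controller multiplies each number of a shift by 0.02 m and each number of a turn by 0.1 rad. A row lasts 1/12 s, in which the tool goes at most 41.7 mm and 7.16 degrees, less where a joint would pass 70% of its speed; a pose out of reach is approached as far as the arm can. A call with a number of a shift or a turn outside -1 to 1 is refused whole. A call with a gripper value outside its range is refused whole. The fingers move at their own pace and stop on an object; "force" is the grip in N (left out, the last holds). Time passes only in rows, so rows that do not move let the fingers close. It gives the time, the measured TCP pose, the force and the opening at its end, in the units of the state.
- robot.sense(): the state, without advancing time (a new reading comes with each control period).
- robot.read_camera(name): name is "scene" or "side" or "wrist"; returns a dict with "pixels" (480x640x3 uint8, red, green, blue), "z_map" (480x640 float32, m along the optical axis (not along the pixel's ray), 0 where there is no reading), "fx", "fy", "cx", "cy" (pixels), "R" (3x3) and "t" (3): a world point X has camera coordinates R X + t. Camera axes: x right, y down, z forward; pixel columns grow to the right and rows downward; lengths in m; the calibration is good to about 2 mm. A picture is of the moment at which its call begins.
- robot.sign_off(): hands the job in, once; it reports no verdict.
The state is a dict: "t": time; "joint_positions": joint angles; "qvel": joint speeds; "effort": joint torques, N m; "tcp_pos": TCP position; "tcp_rot": TCP orientation; "wrist_force": force on the tool from outside, world axes, zero at the start; "torque": the same for the moment, N m; "width": finger opening in m.
Only numpy, scipy, OpenCV 4.12 (cv2) and the standard library are available. Lean on these libraries where they do the work, as an engineer would, in place of code of your own. Each camera call takes 0.05 s, during which the arm holds its last target. There are 200 camera calls.

### The job

The three spare parts have been put back in one another's trays: move them so that the oil filter stands upright in the middle of the round dish, the control module lies ribbed face up in the middle of the square bin, and the brake pad lies friction side up in the middle of the oblong tray, lengthways along it. Use the empty platform of the bench scale to set a part aside on the way, and leave the scale clear at the end. Leave the tape roll, the spray can and the carton where they are.

Things in the scene. Friction and masses are not known exactly. Their poses are not given: they have to be found in the camera images.
- filter: Oil filter: a dark steel upright canister, 60 mm in diameter, 78 mm tall, with a fluted top; 0.2 to 0.42 kg. Loose. Origin at the centre of its underside, z up along the canister. It starts alone in one of the wrong places (dish, bin or tray), upright; its turn about z does not matter.
- module: Control module: a black plastic block, square, 56 x 56 mm, 38 mm tall (including 2 mm thin grey ribs on top), plain sides; 0.13 to 0.25 kg. Loose. Origin at the centre of its underside, x and y square to its sides, z up. It starts alone in one of the wrong places (dish, bin or tray); its turn about z does not matter.
- pad: Brake pad, lying flat: steel backing plate below (6 mm thick, with a 10 mm ear at either end) and black friction block on top, 112 mm long over the ears along its x, 44 mm wide along its y (flat parallel sides over the full height along the middle 86 mm), 20 mm high; 0.25 to 0.49 kg. Loose. Origin at the centre of its underside, z up. It starts alone in one of the wrong places (dish, bin or tray).
- dish: Round steel parts dish, 144 mm outside and about 135 mm inside, rim 14 mm high, floor 4 mm above its origin. Fixed. Origin at the centre of its underside, on the counter. Place of the oil filter.
- bin: Square grey plastic bin, shallow: 130 x 130 mm outside, 124 x 124 mm inside, rim 14 mm high, floor 4 mm above its origin. Fixed. Origin at the centre of its underside, on the counter; x and y square to its sides. Place of the control module.
- tray: Oblong cardboard tray, shallow: 180 mm along its x by 125 mm along its y outside, 174 x 119 mm inside, rim 14 mm high, floor 4 mm above its origin. Fixed. Origin at the centre of its underside, on the counter. Place of the brake pad, lengthways along x.
- scale: Bench scale: grey block 135 x 135 mm with a flat steel platform 125 x 125 mm on top, platform surface 30 mm above its origin, rigid; a black display strip on its -x side, 35 mm wide and 21 mm high, reaching 100 mm from the origin. Fixed. Origin at the centre of the block's underside, below the platform's centre. Empty at the start: the free spot.
- tape: Roll of amber packing tape lying flat, 96 mm across, 45 mm high; origin at the centre of its underside. Loose; leave it alone.
- spray: Spray can standing upright, 54 mm in diameter, 170 mm tall; origin at the centre of its underside. Loose; leave it alone.
- carton: Closed cardboard carton, 130 x 90 mm, 61 mm tall; origin at the centre of its underside. Loose; leave it alone.
There are look-alikes about, which are no part of the job. Of the things that look like the pad, take the one that is farthest from the robot's base at the start.

How it is judged:
On the way:
1. one of the three parts stands on the scale's platform, let go and at rest (((contact force between filter and scale above 0.5 N and horizontal distance between filter and scale below 0.06 m and contact force between the fingers and filter below 0.1 N and linear speed of filter below 0.02 m/s) or (contact force between module and scale above 0.5 N and horizontal distance between module and scale below 0.06 m and contact force between the fingers and module below 0.1 N and linear speed of module below 0.02 m/s) or (contact force between pad and scale above 0.5 N and horizontal distance between pad and scale below 0.06 m and contact force between the fingers and pad below 0.1 N and linear speed of pad below 0.02 m/s))), for 0.2 s.
At the end, for the whole second after the job is handed in: Oil filter in the round dish, control module in the square bin, brake pad in the oblong tray: each within 15 mm of the middle, resting on the floor of its place (within 4 mm), right way up within 0.1 rad, let go and still; the pad's length within 0.25 rad of the tray's (horizontal distance between filter and dish below 0.015 m and z of filter in the frame of dish below 0.008 m and angle between each of filter, module, pad's own z axis and vertical below 0.1 rad and contact force between the fingers and filter below 0.1 N and linear speed of each of filter, module, pad below 0.02 m/s and horizontal distance between module and bin below 0.015 m and z of module in the frame of bin below 0.008 m and contact force between the fingers and module below 0.1 N and horizontal distance between pad and tray below 0.015 m and z of pad in the frame of tray below 0.008 m and contact force between the fingers and pad below 0.1 N and angle between the x axis of pad and the x axis of tray, either way round below 0.25 rad); the robot touches nothing.
It fails at once if the tape is shifted by more than 30 mm (distance of tape from where it was at the start of the episode above 0.03 m).
It fails at once if the spray is shifted by more than 30 mm (distance of spray from where it was at the start of the episode above 0.03 m).
It fails at once if the carton is shifted by more than 30 mm (distance of carton from where it was at the start of the episode above 0.03 m).
It also fails if it takes over 104 s, if anything falls off the work surface, if the arm or the gripper's body presses on something with over 40 N, if the wrist force passes 120 N, or if a joint passes its speed limit or range.

## Working session

There is one attempt and no reset: what is moved stays moved. The work goes in short steps, Python scripts to look and compute and a tool call to move; the robot and the scene stay as the last step left them, time stands still between calls to the robot, and variables do not carry over. Pictures are saved under pics/ and viewed, about 12 in all and at most 16, crops included, and the job is handed in when it is done.

Besides the shell and the picture viewer there is one more tool, called after ">>>" as name(argument=value, ...), one argument or row to a line, values as JSON. carry_out: Moves the arm, as the interface text tells. Its arguments: {"type":"object","properties":{"commands":{"type":"array","items":{"type":"object","properties":{"gripper":{"type":"number"},"tx":{"type":"number"},"ty":{"type":"number"},"tz":{"type":"number"},"rx":{"type":"number"},"ry":{"type":"number"},"rz":{"type":"number"}}}},"force":{"type":"number"}},"required":["commands"]}

```bash
mkdir -p pics
cat > h.py <<'E'
import numpy as np, cv2
from plant import robot
def snap(n, f, save=True):
    c=robot.read_camera(n)
    np.savez(f'pics/{f}.npz',**c)
    cv2.imwrite(f'pics/{f}.png',c['pixels'][:,:,::-1]); return c
def load(f): return dict(np.load(f'pics/{f}.npz'))
def cloud(c):
    v,u=np.mgrid[0:480,0:640]; z=c['z_map'].astype(float)
    P=np.stack([(u-c['cx'])/c['fx']*z,(v-c['cy'])/c['fy']*z,z],-1)
    X=(P-c['t'])@c['R']; X[z==0]=np.nan; return X
E
python3 - <<'E'
from h import *
for n in ['scene','side','wrist']:
    c=snap(n,n+'0'); print(n,c['fx'],(-c['R'].T@c['t']).round(3), c['R'].round(2).tolist())
a=load('scene0')['pixels'];b=load('side0')['pixels']
s=robot.sense();print(s['t'],s['tcp_pos'],s['tcp_rot'],s['wrist_force'],s['width'])
E
```

```text
scene 615.6816035511929 [1.443 0.498 1.362] [[-0.47, 0.88, 0.01], [0.68, 0.37, -0.63], [-0.56, -0.29, -0.78]]
side 607.0994626059567 [-0.101  0.974  0.712] [[-0.85, -0.52, 0.01], [-0.28, 0.43, -0.86], [0.44, -0.73, -0.51]]
wrist 334.80644688432216 [0.575 0.08  0.373] [[1.0, 0.0, -0.0], [0.0, -0.95, 0.31], [-0.0, -0.31, -0.95]]
0.15 [5.74615847e-01 5.85536058e-05 2.30593817e-01] [-3.14139078e+00 -4.27896204e-05  2.24194684e-03] [0.74830449 0.65194366 0.37048684] 0.08545881202531916
```

View pics/scene0.png

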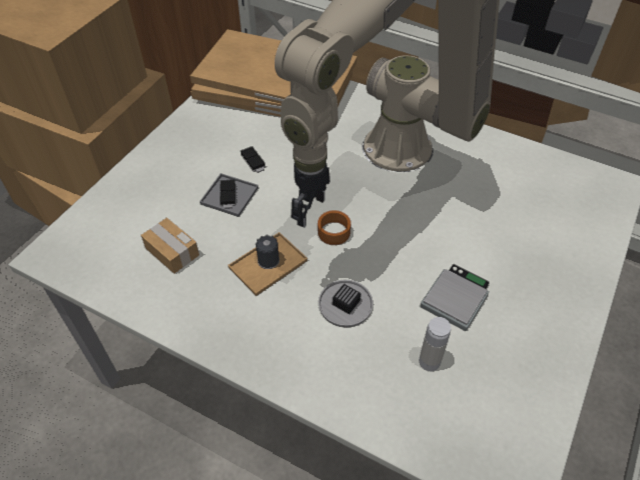

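View pics/side0.png

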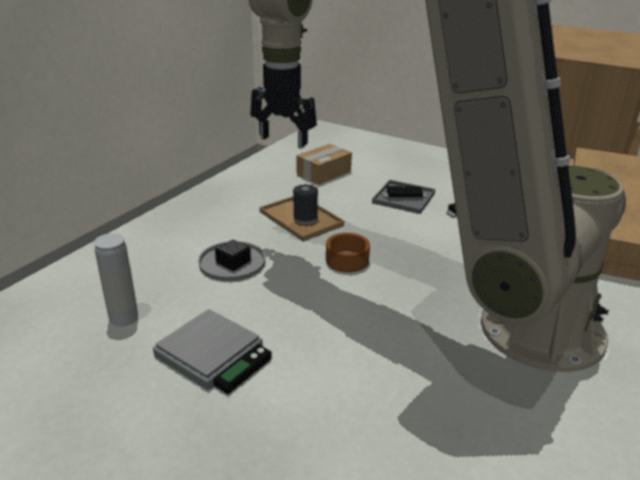

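In the scene view, the bin with a pad is at (229,194), a second pad look-alike at (252,159), the tray with the filter at (267,255), the dish with the module at (346,300), the scale at (455,297), the tape at (334,227), the spray can at (434,343) and the carton at (170,245). Next I'll measure all of them and enlarge the two pad candidates.

Run:
```python
from h import *
c=load('scene0'); X=cloud(c)
def obj(name,u0,v0,u1,v1,zl,zh):
    P=X[v0:v1,u0:u1].reshape(-1,3); P=P[(P[:,2]>zl)&(P[:,2]<zh)]
    r=cv2.minAreaRect((P[:,:2]*1000).astype(np.float32)); 
    print(name,len(P),'c',np.round(r[0],1),'size',np.round(r[1],1),'ang',round(r[2],1),'z',np.percentile(P[:,2],[5,50,95]).round(3),'R',round(np.hypot(*r[0])))
obj('bin rim',195,170,262,220,.008,.03)
obj('pad in bin',215,175,240,210,.017,.04)
obj('pad2',238,142,270,176,.006,.04)
obj('tray',222,230,312,298,.008,.018)
obj('filter top',250,230,285,270,.07,.09)
obj('dish',315,278,377,330,.007,.022)
obj('module top',330,280,365,315,.035,.05)
obj('scale top',418,262,492,330,.025,.04)
obj('scale disp',445,255,495,292,.015,.024)
obj('tape',314,208,355,248,.04,.05)
obj('spray top',420,310,455,345,.15,.18)
obj('carton',135,212,205,275,.05,.07)
a=c['pixels'][130:230,180:290,::-1]
cv2.imwrite('pics/crop0.png',cv2.resize(a,None,fx=5,fy=5,interpolation=cv2.INTER_CUBIC))
```

```text
bin rim 861 c [ 441.  -359.6] size [207.2 189.8] ang 31.0 z [0.009 0.015 0.028] R 569
pad in bin 352 c [ 442.6 -359.9] size [139.4  49.2] ang 28.8 z [0.019 0.024 0.03 ] R 570
pad2 422 c [ 274.9 -378.8] size [155.2 100. ] ang 31.5 z [0.007 0.019 0.025] R 468
tray 663 c [ 609.9 -124.5] size [224.5 254.4] ang 26.6 z [0.008 0.011 0.017] R 622
filter top 347 c [ 598.3 -122.8] size [64.1 57.8] ang 24.8 z [0.073 0.081 0.087] R 611
dish 674 c [623.7 129.9] size [160.  162.2] ang 28.8 z [0.007 0.011 0.019] R 637
module top 392 c [621.9 130.1] size [57.6 59.6] ang 83.4 z [0.037 0.041 0.046] R 635
scale top 1936 c [468.2 379.3] size [134.1 163.8] ang 84.1 z [0.026 0.03  0.035] R 603
scale disp 304 c [406.1 387.7] size [ 84.1 112.5] ang 15.0 z [0.016 0.021 0.024] R 561
tape 288 c [420.6 -11.4] size [100.4  94.2] ang 18.0 z [0.041 0.044 0.049] R 421
spray top 458 c [679.1 388.9] size [53.9 52.2] ang 9.4 z [0.154 0.169 0.174] R 783
carton 1335 c [ 699.5 -376.5] size [143.   94.3] ang 75.9 z [0.054 0.061 0.066] R 794
```

View pics/crop0.png

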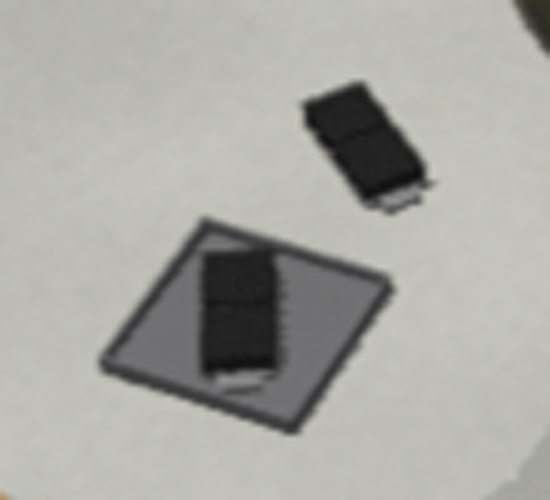

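The pad candidates are the one in the bin at (229,194), 570 mm from the base, and the loose one at (252,159), 468 mm from the base. The crop confirms both are pads lying friction side up. The one in the bin is the farthest, and it starts in a wrong place, so that's the right one. Next, the wrist view, which is wide enough to show several places.

View pics/wrist0.png

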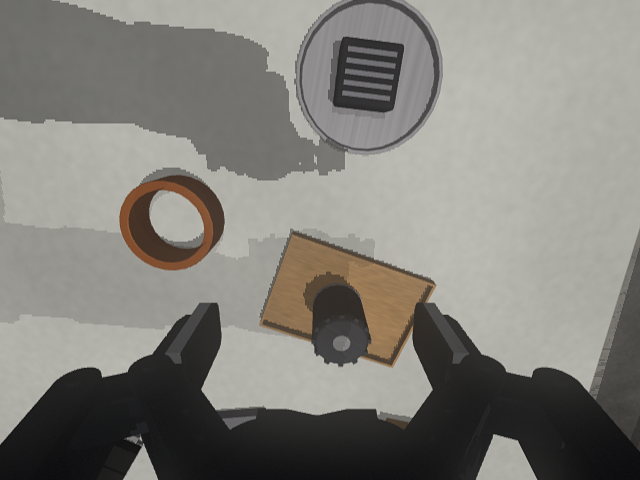

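>>> carry_out(
  commands=[
    {"tx": 0.4, "ty": -1, "gripper": 1},
    {"tx": 0.4, "ty": -1},
    {"tx": 0.4, "ty": -1},
    {"tx": 0.4, "ty": -1},
    {"tx": 0.4, "ty": -1},
    {"tx": 0.35, "ty": -1},
    {"ty": -0.5},
    {},
    {},
  ],
)

```text
invalid input
```

Run:
```python
from h import *
c=snap('wrist','wrist1'); print(robot.sense()['tcp_pos'])
```

```text
[5.74696023e-01 5.17046227e-05 2.30745207e-01]
```

View pics/wrist1.png

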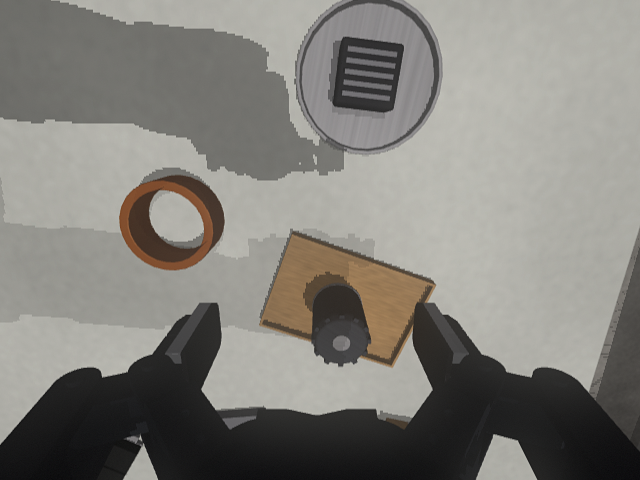

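The wrist view shows the dish around (369,75) with the module at (368,75), ribs up and turned slightly. The tape is at (172,222). The tray's corners are at about (293,231), (435,281), (391,365) and (261,323), with the filter standing in it. The move was refused, probably because every row needs all its keys. I'll measure from this view.

```bash
cat >> h.py <<'E'
def rect(X,box,zl,zh,name=''):
    u0,v0,u1,v1=box; P=X[v0:v1,u0:u1].reshape(-1,3); P=P[(P[:,2]>zl)&(P[:,2]<zh)]
    r=cv2.minAreaRect((P[:,:2]*1000).astype(np.float32))
    print(name,len(P),'c',np.round(r[0],1),'size',np.round(r[1],1),'ang',round(r[2],1),'z',np.percentile(P[:,2],[5,50,95]).round(4)); return P
def px(c,u,v,z):  # pixel on plane z -> world
    d=c['R'].T@np.array([(u-c['cx'])/c['fx'],(v-c['cy'])/c['fy'],1]); o=-c['R'].T@c['t']
    return (o+d*(z-o[2])/d[2])
E
python3 - <<'E'
from h import *
c=load('wrist1'); X=cloud(c)
rect(X,(320,20,420,125),.035,.05,'module')
rect(X,(290,0,450,160),.008,.022,'dish')
q=np.array([px(c,*p,.014)[:2] for p in [(293,231),(435,281),(391,365),(261,323)]])*1000
print('tray corners',q.round().tolist(),q.mean(0).round(1)); d=q[1]-q[0]; print(np.hypot(*d),np.degrees(np.arctan2(d[1],d[0]))); d=q[2]-q[3]; print(np.hypot(*d),np.degrees(np.arctan2(d[1],d[0])))
rect(X,(300,280,380,370),.076,.09,'filter')
g=cv2.cvtColor(c['pixels'],cv2.COLOR_RGB2GRAY)
q=np.array([px(c,*p,.042)[:2] for p in [(341,37),(404,44),(392,111),(333,105)]])*1000
print('module',q.round().tolist(),q.mean(0)); 
q=np.array([px(c,*p,.014)[:2] for p in [(297,75),(441,75),(369,0),(369,153)]])*1000
print('dish',q.round().tolist())
E
```

```text
module 4185 c [621.4 128.8] size [56.3 56.3] ang 83.5 z [0.0387 0.0406 0.0431]
dish 2709 c [625.7 126.7] size [138.8 142.5] ang 88.9 z [0.0088 0.0136 0.0155]
tray corners [[548.0, -26.0], [714.0, -87.0], [670.0, -205.0], [507.0, -144.0]] [ 609.9 -115.6]
176.41238892022693 -20.23886195851152
174.90222065823914 -20.550793405797926
filter 2285 c [ 599.5 -124. ] size [59.9 59.4] ang 14.6 z [0.0781 0.0819 0.0832]
module [[596.0, 158.0], [651.0, 153.0], [644.0, 98.0], [590.0, 103.0]] [620.2682592  127.81223243]
dish [[556.0, 132.0], [696.0, 132.0], [623.0, 194.0], [629.0, 59.0]]
```

>>> carry_out(
  commands=[
    {"gripper": 1, "tx": 0.4, "ty": -1, "tz": 0, "rx": 0, "ry": 0, "rz": 0},
  ],
  force=40,
)

```text
t: 0.28
tcp_pos: [0.5822, 0.0178, 0.2311]
tcp_rot: [3.14, -0.005, -0.002]
wrist_force: [0.8, -0.6, 0.6]
width: 0.0853
```

>>> carry_out(
  commands=[
    {"gripper": 1, "tx": 0.4, "ty": -1, "tz": 0, "rx": 0, "ry": 0, "rz": 0},
    {"gripper": 1, "tx": 0.4, "ty": -1, "tz": 0, "rx": 0, "ry": 0, "rz": 0},
    {"gripper": 1, "tx": 0.4, "ty": -1, "tz": 0.3, "rx": 0, "ry": 0, "rz": 0},
    {"gripper": 1, "tx": 0.4, "ty": -1, "tz": 0.7, "rx": 0, "ry": 0, "rz": 0},
    {"gripper": 1, "tx": 0.35, "ty": -1, "tz": 1, "rx": 0, "ry": 0, "rz": 0},
    {"gripper": 1, "tx": 0, "ty": -0.5, "tz": 1, "rx": 0, "ry": 0, "rz": 0.6},
    {"gripper": 1, "tx": 0, "ty": 0, "tz": 1, "rx": 0, "ry": 0, "rz": 0.53},
    {"gripper": 1, "tx": 0, "ty": 0, "tz": 1, "rx": 0, "ry": 0, "rz": 0},
    {"gripper": 1, "tx": 0, "ty": 0, "tz": 1, "rx": 0, "ry": 0, "rz": 0},
    {"gripper": 1, "tx": 0, "ty": 0, "tz": 0.5, "rx": 0, "ry": 0, "rz": 0},
    {"gripper": 1, "tx": 0, "ty": 0, "tz": 0, "rx": 0, "ry": 0, "rz": 0},
    {"gripper": 1, "tx": 0, "ty": 0, "tz": 0, "rx": 0, "ry": 0, "rz": 0},
  ],
)

```text
t: 1.28
tcp_pos: [0.6218, 0.1299, 0.1011]
tcp_rot: [3.136, -0.178, -0.002]
wrist_force: [-0.2, 1.2, 1.1]
width: 0.0854
```

Run:
```python
from h import *
c=snap('wrist','wrist2'); print(robot.sense()['tcp_pos'],robot.sense()['tcp_rot'])
X=cloud(c); m=(X[...,2]>.035)&(X[...,2]<.047)&(abs(X[...,0]-.621)<.05)&(abs(X[...,1]-.129)<.05)
r=cv2.minAreaRect((X[m][:,:2]*1000).astype(np.float32));print(r)
```

```text
[0.62257298 0.12993467 0.10218194] [-3.13642951e+00  1.77604237e-01 -1.55131385e-03]
((621.3631591796875, 129.29376220703125), (55.6455192565918, 56.13666915893555), 83.52705383300781)
```

>>> carry_out(
  commands=[
    {"gripper": 1, "tx": 0, "ty": 0, "tz": 1, "rx": 0, "ry": 0, "rz": 0},
    {"gripper": 1, "tx": 0, "ty": 0, "tz": 1, "rx": 0, "ry": 0, "rz": 0},
    {"gripper": 1, "tx": 0, "ty": 0, "tz": 1, "rx": 0, "ry": 0, "rz": 0},
    {"gripper": 1, "tx": 0, "ty": 0, "tz": 1, "rx": 0, "ry": 0, "rz": 0},
    {"gripper": 1, "tx": 0, "ty": 0, "tz": 0.5, "rx": 0, "ry": 0, "rz": 0},
    {"gripper": 0, "tx": 0, "ty": 0, "tz": 0, "rx": 0, "ry": 0, "rz": 0},
    {"gripper": 0, "tx": 0, "ty": 0, "tz": 0, "rx": 0, "ry": 0, "rz": 0},
    {"gripper": 0, "tx": 0, "ty": 0, "tz": 0, "rx": 0, "ry": 0, "rz": 0},
    {"gripper": 0, "tx": 0, "ty": 0, "tz": 0, "rx": 0, "ry": 0, "rz": 0},
    {"gripper": 0, "tx": 0, "ty": 0, "tz": 0, "rx": 0, "ry": 0, "rz": 0},
    {"gripper": 0, "tx": 0, "ty": 0, "tz": 0, "rx": 0, "ry": 0, "rz": 0},
  ],
  force=50,
)

```text
t: 2.25
tcp_pos: [0.6235, 0.1301, 0.0132]
tcp_rot: [-3.136, 0.177, -0.005]
wrist_force: [0.8, -0.7, 6.0]
width: 0.055
```

>>> carry_out(
  commands=[
    {"gripper": 0, "tx": 0, "ty": 0, "tz": -1, "rx": 0, "ry": 0, "rz": 0},
    {"gripper": 0, "tx": 0, "ty": 0, "tz": -1, "rx": 0, "ry": 0, "rz": 0},
    {"gripper": 0, "tx": 0, "ty": 0, "tz": -1, "rx": 0, "ry": 0, "rz": 0},
    {"gripper": 0, "tx": 0, "ty": 0, "tz": -1, "rx": 0, "ry": 0, "rz": 0},
    {"gripper": 0, "tx": -0.76, "ty": -0.96, "tz": 0, "rx": 0, "ry": 0, "rz": 0},
    {"gripper": 0, "tx": -0.76, "ty": -0.96, "tz": 0, "rx": 0, "ry": 0, "rz": 0},
    {"gripper": 0, "tx": -0.76, "ty": -0.96, "tz": 0, "rx": 0, "ry": 0, "rz": 0},
    {"gripper": 0, "tx": -0.76, "ty": -0.96, "tz": 0, "rx": 0, "ry": 0, "rz": 0},
    {"gripper": 0, "tx": -0.76, "ty": -0.96, "tz": 0, "rx": 0, "ry": 0, "rz": 0},
    {"gripper": 0, "tx": -0.76, "ty": -0.96, "tz": 0, "rx": 0, "ry": 0, "rz": 0},
    {"gripper": 0, "tx": -0.76, "ty": -0.96, "tz": 0, "rx": 0, "ry": 0, "rz": 0},
    {"gripper": 0, "tx": -0.76, "ty": -0.96, "tz": 0, "rx": 0, "ry": 0, "rz": 0},
    {"gripper": 0, "tx": -0.76, "ty": -0.96, "tz": 0, "rx": 0, "ry": 0, "rz": 0},
    {"gripper": 0, "tx": -0.76, "ty": -0.96, "tz": 0, "rx": 0, "ry": 0, "rz": 0},
    {"gripper": 0, "tx": -0.76, "ty": -0.96, "tz": 0, "rx": 0, "ry": 0, "rz": 0},
    {"gripper": 0, "tx": -0.76, "ty": -0.96, "tz": 0, "rx": 0, "ry": 0, "rz": 0},
    {"gripper": 0, "tx": 0, "ty": 0, "tz": 0, "rx": 0, "ry": 0, "rz": 0},
  ],
)

```text
t: 3.67
tcp_pos: [0.464, 0.3827, 0.0912]
tcp_rot: [-3.136, 0.17, 0.002]
wrist_force: [0.2, -0.7, -2.6]
width: 0.0551
```

Run:
```python
from h import *
c=snap('wrist','wrist3'); s=robot.sense(); print(s['tcp_pos'],s['width'],s['wrist_force'])
```

```text
[0.46513875 0.38112142 0.0912054 ] 0.05495621249684916 [-0.12941145 -0.121291   -1.93639306]
```

View pics/wrist3.png

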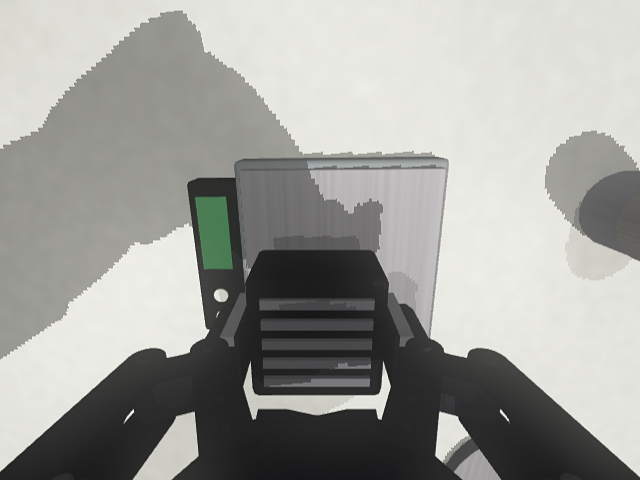

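The module is held square between the fingers above the scale. The platform's far corners are at about (238,163) and (447,163), with the display at left. I'll check the platform centre and free view numbers.

Run:
```python
from h import *
c=load('wrist3')
a,b=px(c,238,163,.03)[:2]*1000,px(c,447,163,.03)[:2]*1000
d=(b-a)/np.hypot(*(b-a)); n=np.array([d[1],-d[0]])
print(a,b,np.hypot(*(b-a)),'ang',np.degrees(np.arctan2(d[1],d[0])),'centre',(a+b)/2+n*65)
```

```text
[424.18734214 449.25383002] [548.04601808 435.87489624] 124.57916148332012 ang -6.165056930329153 centre [479.13613308 377.94028122]
```

>>> carry_out(
  commands=[
    {"gripper": 0, "tx": 0.6, "ty": 0.08, "tz": 0.5, "rx": 0, "ry": 0, "rz": 0},
    {"gripper": 0, "tx": 0, "ty": 0, "tz": 1, "rx": 0, "ry": 0, "rz": 0},
    {"gripper": 0, "tx": 0, "ty": 0, "tz": 0.7, "rx": 0, "ry": 0, "rz": 0},
    {"gripper": 0, "tx": 0, "ty": 0, "tz": 0.35, "rx": 0, "ry": 0, "rz": 0},
    {"gripper": 0, "tx": 0, "ty": 0, "tz": 0, "rx": 0, "ry": 0, "rz": 0},
    {"gripper": 1, "tx": 0, "ty": 0, "tz": 0, "rx": 0, "ry": 0, "rz": 0},
    {"gripper": 1, "tx": 0, "ty": 0, "tz": 0, "rx": 0, "ry": 0, "rz": 0},
    {"gripper": 1, "tx": 0, "ty": 0, "tz": 0, "rx": 0, "ry": 0, "rz": 0},
    {"gripper": 1, "tx": 0, "ty": 0, "tz": 0, "rx": 0, "ry": 0, "rz": 0},
    {"gripper": 1, "tx": 0, "ty": 0, "tz": 0, "rx": 0, "ry": 0, "rz": 0},
    {"gripper": 1, "tx": 0, "ty": 0, "tz": 0, "rx": 0, "ry": 0, "rz": 0},
  ],
)

```text
t: 4.63
tcp_pos: [0.4787, 0.3766, 0.0405]
tcp_rot: [-3.136, 0.177, -0.001]
wrist_force: [0.1, -0.7, -0.4]
width: 0.0856
```

>>> carry_out(
  commands=[
    {"gripper": 1, "tx": 0, "ty": 0, "tz": -1, "rx": 0, "ry": 0, "rz": 0},
    {"gripper": 1, "tx": 0, "ty": 0, "tz": -1, "rx": 0, "ry": 0, "rz": 0},
    {"gripper": 1, "tx": 0, "ty": 0, "tz": -1, "rx": 0, "ry": 0, "rz": 0},
    {"gripper": 1, "tx": 0.35, "ty": 0.97, "tz": -0.5, "rx": 0, "ry": 0, "rz": 0},
    {"gripper": 1, "tx": 0.35, "ty": 0.97, "tz": -0.5, "rx": 0, "ry": 0, "rz": 0},
    {"gripper": 1, "tx": 0.35, "ty": 0.97, "tz": -0.5, "rx": 0, "ry": 0, "rz": 0},
    {"gripper": 1, "tx": 0.35, "ty": 0.97, "tz": -0.5, "rx": 0, "ry": 0, "rz": 0},
    {"gripper": 1, "tx": 0.35, "ty": 0.97, "tz": -0.5, "rx": 0, "ry": 0, "rz": 0},
    {"gripper": 1, "tx": 0.35, "ty": 0.97, "tz": -0.5, "rx": 0, "ry": 0, "rz": 0},
    {"gripper": 1, "tx": 0.35, "ty": 0.97, "tz": 0, "rx": 0, "ry": 0, "rz": 0},
    {"gripper": 1, "tx": 0.35, "ty": 0.97, "tz": 0, "rx": 0, "ry": 0, "rz": 0},
    {"gripper": 1, "tx": 0.35, "ty": 0.97, "tz": 0, "rx": 0, "ry": 0, "rz": 0},
    {"gripper": 1, "tx": 0.35, "ty": 0.97, "tz": 0, "rx": 0, "ry": 0, "rz": 0},
    {"gripper": 1, "tx": 0.35, "ty": 0.97, "tz": 0, "rx": 0, "ry": 0, "rz": 0},
  ],
)

```text
t: 5.8
tcp_pos: [0.5311, 0.1549, 0.1605]
tcp_rot: [-3.137, 0.177, -0.001]
wrist_force: [-0.6, -0.3, 0.3]
width: 0.0856
```

>>> carry_out(
  commands=[
    {"gripper": 1, "tx": 0.35, "ty": 0.97, "tz": 0, "rx": 0, "ry": 0, "rz": 0},
    {"gripper": 1, "tx": 0.35, "ty": 0.97, "tz": 0, "rx": 0, "ry": 0, "rz": 0},
    {"gripper": 1, "tx": 0.35, "ty": 0.97, "tz": 0, "rx": 0, "ry": 0, "rz": 0},
    {"gripper": 1, "tx": 0.35, "ty": 0.97, "tz": 0, "rx": 0, "ry": 0, "rz": 0},
    {"gripper": 1, "tx": 0.35, "ty": 0.97, "tz": 0, "rx": 0, "ry": 0, "rz": 0},
    {"gripper": 1, "tx": 0.35, "ty": 0.97, "tz": 0, "rx": 0, "ry": 0, "rz": 0},
    {"gripper": 1, "tx": 0.35, "ty": 0.97, "tz": 0, "rx": 0, "ry": 0, "rz": 0},
    {"gripper": 1, "tx": 0.35, "ty": 0.97, "tz": 0, "rx": 0, "ry": 0, "rz": 0},
    {"gripper": 1, "tx": 0.35, "ty": 0.97, "tz": 0, "rx": 0, "ry": 0, "rz": 0},
    {"gripper": 1, "tx": 0.35, "ty": 0.97, "tz": 0, "rx": 0, "ry": 0, "rz": 0},
    {"gripper": 1, "tx": 0.35, "ty": 0.97, "tz": 0, "rx": 0, "ry": 0, "rz": 0},
    {"gripper": 1, "tx": 0.35, "ty": 0.97, "tz": 0, "rx": 0, "ry": 0, "rz": 0},
    {"gripper": 1, "tx": 0.35, "ty": 0.97, "tz": 0, "rx": 0, "ry": 0, "rz": 0},
    {"gripper": 1, "tx": 0.35, "ty": 0.97, "tz": 0, "rx": 0, "ry": 0, "rz": 0},
    {"gripper": 1, "tx": 0, "ty": 0, "tz": 0, "rx": 0, "ry": 0, "rz": 0.8},
    {"gripper": 1, "tx": 0, "ty": 0, "tz": 0, "rx": 0, "ry": 0, "rz": 0.8},
    {"gripper": 1, "tx": 0, "ty": 0, "tz": 0, "rx": 0, "ry": 0, "rz": 0.8},
    {"gripper": 1, "tx": 0, "ty": 0, "tz": 0, "rx": 0, "ry": 0, "rz": 0},
  ],
)

```text
t: 7.3
tcp_pos: [0.5977, -0.1253, 0.1603]
tcp_rot: [-3.092, 0.555, -0.0]
wrist_force: [0.4, -0.6, 0.1]
width: 0.0852
```

Run:
```python
from h import *
c=snap('wrist','wrist4'); s=robot.sense(); print(s['t'],s['tcp_pos'],s['tcp_rot'],s['joint_positions'])
X=cloud(c)
for zl,zh,n in [(.076,.09,'filter')]:
    m=(X[...,2]>zl)&(X[...,2]<zh)&(np.hypot(X[...,0]-.6,X[...,1]+.124)<.045)
    print(n,cv2.minEnclosingCircle((X[m][:,:2]*1000).astype(np.float32)),m.sum())
d=X[(abs(X[...,2]-.013)<.004)&(np.hypot(X[...,0]-.61,X[...,1]+.12)<.13)]
print('tray rim',len(d),cv2.minAreaRect((d[:,:2]*1000).astype(np.float32)))
c=snap('scene','scene4'); X=cloud(c)
m=(X[...,2]>.058)&(X[...,2]<.078)&(np.hypot(X[...,0]-.479,X[...,1]-.378)<.06)
print('module on scale',cv2.minAreaRect((X[m][:,:2]*1000).astype(np.float32)),m.sum())
```

```text
7.35 [ 0.5977207  -0.12513266  0.16031313] [ 3.09321548e+00 -5.49126590e-01  1.15039358e-04] [-3.37748186e-01  4.09494261e-01  1.05906692e-02  1.17181834e+00
 -1.12021418e-06  1.58443950e+00]
filter ((599.5192260742188, -124.63172149658203), 30.761871337890625) 5102
tray rim 3012 ((609.181640625, -119.96331787109375), (125.02466583251953, 180.8216552734375), 69.69879913330078)
module on scale ((479.951904296875, 374.6654357910156), (56.400081634521484, 61.328800201416016), 83.4875717163086) 417
```

View pics/wrist4.png

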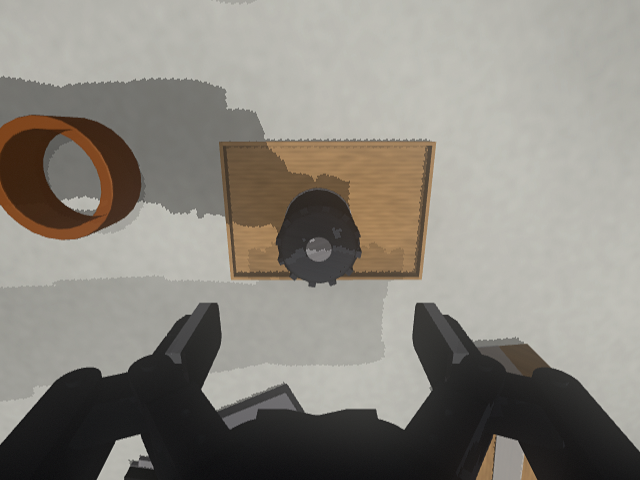

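The picture shows the filter upright in the middle of the tray at about (318,240), lined up with the jaws, and the tape is clear at left. The tray rim fits at (609,-120) mm, turned -20.3°. Descending to grip.

>>> carry_out(
  commands=[
    {"gripper": 1, "tx": 0.08, "ty": 0, "tz": 1, "rx": 0, "ry": 0, "rz": 0},
    {"gripper": 1, "tx": 0, "ty": 0, "tz": 1, "rx": 0, "ry": 0, "rz": 0},
    {"gripper": 1, "tx": 0, "ty": 0, "tz": 1, "rx": 0, "ry": 0, "rz": 0},
    {"gripper": 1, "tx": 0, "ty": 0, "tz": 1, "rx": 0, "ry": 0, "rz": 0},
    {"gripper": 1, "tx": 0, "ty": 0, "tz": 1, "rx": 0, "ry": 0, "rz": 0},
    {"gripper": 1, "tx": 0, "ty": 0, "tz": 1, "rx": 0, "ry": 0, "rz": 0},
    {"gripper": 1, "tx": 0, "ty": 0, "tz": 0.5, "rx": 0, "ry": 0, "rz": 0},
    {"gripper": 0, "tx": 0, "ty": 0, "tz": 0, "rx": 0, "ry": 0, "rz": 0},
    {"gripper": 0, "tx": 0, "ty": 0, "tz": 0, "rx": 0, "ry": 0, "rz": 0},
    {"gripper": 0, "tx": 0, "ty": 0, "tz": 0, "rx": 0, "ry": 0, "rz": 0},
    {"gripper": 0, "tx": 0, "ty": 0, "tz": 0, "rx": 0, "ry": 0, "rz": 0},
    {"gripper": 0, "tx": 0, "ty": 0, "tz": 0, "rx": 0, "ry": 0, "rz": 0},
    {"gripper": 0, "tx": 0, "ty": 0, "tz": 0, "rx": 0, "ry": 0, "rz": 0},
  ],
  force=60,
)

```text
t: 8.48
tcp_pos: [0.5999, -0.1258, 0.0313]
tcp_rot: [3.093, -0.551, 0.003]
wrist_force: [0.0, 0.2, 0.6]
width: 0.0586
```

>>> carry_out(
  commands=[
    {"gripper": 0, "tx": 0, "ty": 0, "tz": -1, "rx": 0, "ry": 0, "rz": 0},
    {"gripper": 0, "tx": 0, "ty": 0, "tz": -1, "rx": 0, "ry": 0, "rz": 0},
    {"gripper": 0, "tx": 0, "ty": 0, "tz": -1, "rx": 0, "ry": 0, "rz": 0},
    {"gripper": 0, "tx": 0, "ty": 0, "tz": -1, "rx": 0, "ry": 0, "rz": 0},
    {"gripper": 0, "tx": -0.25, "ty": -0.95, "tz": 0, "rx": 0, "ry": 0, "rz": 0},
    {"gripper": 0, "tx": -0.25, "ty": -0.95, "tz": 0, "rx": 0, "ry": 0, "rz": 0},
    {"gripper": 0, "tx": -0.25, "ty": -0.95, "tz": 0, "rx": 0, "ry": 0, "rz": 0},
    {"gripper": 0, "tx": -0.25, "ty": -0.95, "tz": 0, "rx": 0, "ry": 0, "rz": 0},
    {"gripper": 0, "tx": -0.25, "ty": -0.95, "tz": 0, "rx": 0, "ry": 0, "rz": 0},
    {"gripper": 0, "tx": -0.25, "ty": -0.95, "tz": 0, "rx": 0, "ry": 0, "rz": 0},
    {"gripper": 0, "tx": -0.25, "ty": -0.95, "tz": 0, "rx": 0, "ry": 0, "rz": 0},
    {"gripper": 0, "tx": -0.25, "ty": -0.95, "tz": 0, "rx": 0, "ry": 0, "rz": 0},
    {"gripper": 0, "tx": -0.25, "ty": -0.95, "tz": 0, "rx": 0, "ry": 0, "rz": 0},
    {"gripper": 0, "tx": -0.25, "ty": -0.95, "tz": 0, "rx": 0, "ry": 0, "rz": 0},
    {"gripper": 0, "tx": -0.25, "ty": -0.95, "tz": 0, "rx": 0, "ry": 0, "rz": 0},
    {"gripper": 0, "tx": -0.25, "ty": -0.95, "tz": 0, "rx": 0, "ry": 0, "rz": 0},
    {"gripper": 0, "tx": -0.2, "ty": -1, "tz": 0, "rx": 0, "ry": 0, "rz": 0},
    {"gripper": 0, "tx": 0, "ty": 0, "tz": 0, "rx": 0, "ry": 0, "rz": 0},
  ],
)

```text
t: 9.98
tcp_pos: [0.6249, 0.1329, 0.1102]
tcp_rot: [-3.092, 0.545, -0.0]
wrist_force: [0.1, -0.3, -3.6]
width: 0.0588
```

Run:
```python
from h import *
from scipy.optimize import least_squares
c=snap('wrist','wrist5'); s=robot.sense(); print(s['t'],s['tcp_pos'],s['tcp_rot'],s['width'])
for f,dz in (('wrist5',0),('wrist1',0),('scene4',0)):
    X=cloud(load(f)); d=X[(X[...,2]>.010)&(X[...,2]<.017)&(abs(np.hypot(X[...,0]-.625,X[...,1]-.129)-.069)<.013)][:,:2]
    r=least_squares(lambda p:np.hypot(d[:,0]-p[0],d[:,1]-p[1])-p[2],[.625,.129,.07],loss='soft_l1',f_scale=.002)
    print(f,len(d),r.x.round(4))
```

```text
10.0333 [0.62473259 0.13109266 0.11006104] [-3.09343311e+00  5.46911207e-01  2.99293890e-04] 0.059136370640226754
wrist5 2617 [0.6256 0.1292 0.0688]
wrist1 2292 [0.6251 0.1282 0.0689]
scene4 253 [0.6257 0.1298 0.0691]
```

View pics/wrist5.png

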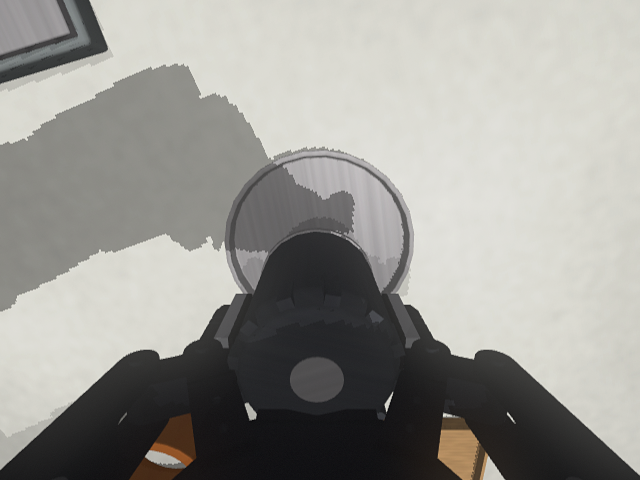

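The filter is held upright over the empty dish at (319,225), and the three rim fits agree on (625.5,129) mm. Lowering it.

>>> carry_out(
  commands=[
    {"gripper": 0, "tx": 0.05, "ty": 0.07, "tz": 0.6, "rx": 0, "ry": 0, "rz": 0},
    {"gripper": 0, "tx": 0, "ty": 0, "tz": 1, "rx": 0, "ry": 0, "rz": 0},
    {"gripper": 0, "tx": 0, "ty": 0, "tz": 1, "rx": 0, "ry": 0, "rz": 0},
    {"gripper": 0, "tx": 0, "ty": 0, "tz": 0.8, "rx": 0, "ry": 0, "rz": 0},
    {"gripper": 0, "tx": 0, "ty": 0, "tz": 0.5, "rx": 0, "ry": 0, "rz": 0},
    {"gripper": 0, "tx": 0, "ty": 0, "tz": 0, "rx": 0, "ry": 0, "rz": 0},
    {"gripper": 1, "tx": 0, "ty": 0, "tz": 0, "rx": 0, "ry": 0, "rz": 0},
    {"gripper": 1, "tx": 0, "ty": 0, "tz": 0, "rx": 0, "ry": 0, "rz": 0},
    {"gripper": 1, "tx": 0, "ty": 0, "tz": 0, "rx": 0, "ry": 0, "rz": 0},
    {"gripper": 1, "tx": 0, "ty": 0, "tz": 0, "rx": 0, "ry": 0, "rz": 0},
    {"gripper": 1, "tx": 0, "ty": 0, "tz": 0, "rx": 0, "ry": 0, "rz": 0},
    {"gripper": 1, "tx": 0, "ty": 0, "tz": -1, "rx": 0, "ry": 0, "rz": 0},
    {"gripper": 1, "tx": 0, "ty": 0, "tz": -1, "rx": 0, "ry": 0, "rz": 0},
    {"gripper": 1, "tx": 0, "ty": 0, "tz": -1, "rx": 0, "ry": 0, "rz": 0},
    {"gripper": 1, "tx": 0, "ty": 0, "tz": -1, "rx": 0, "ry": 0, "rz": 0},
    {"gripper": 1, "tx": 0, "ty": 0, "tz": -1, "rx": 0, "ry": 0, "rz": 0},
    {"gripper": 1, "tx": 0, "ty": 0, "tz": -1, "rx": 0, "ry": 0, "rz": 0},
  ],
)

```text
t: 11.45
tcp_pos: [0.6254, 0.1275, 0.1536]
tcp_rot: [-3.093, 0.552, -0.001]
wrist_force: [0.7, -0.6, -0.5]
width: 0.0853
```

Run:
```python
from h import *
c=snap('wrist','wrist6'); s=robot.sense(); print(s['t'],s['tcp_pos'],s['tcp_rot'],s['width'])
X=cloud(c); m=(X[...,2]>.075)&(X[...,2]<.09)&(np.hypot(X[...,0]-.6255,X[...,1]-.129)<.045)
print('filter',cv2.minEnclosingCircle((X[m][:,:2]*1000).astype(np.float32)),m.sum(),np.median(X[m][:,2]))
# pad/bin from first scene: pad edges
c=load('scene4'); g=c['pixels']; X=cloud(c)
m=((X[...,2]>.019)&(X[...,2]<.03)&(np.hypot(X[...,0]-.443,X[...,1]+.36)<.075)&(g.max(-1)<60))
print('pad',m.sum(),cv2.minAreaRect((X[m][:,:2]*1000).astype(np.float32)))
```

```text
11.5 [0.62754206 0.12775865 0.15825945] [-3.09113038  0.55106812 -0.01078264] 0.08564469971207163
filter ((625.2717895507812, 127.50386810302734), 30.861112594604492) 5414 0.08192061963468629
pad 290 ((444.6087646484375, -360.2707214355469), (94.4803466796875, 43.14655303955078), 32.239112854003906)
```

The filter stands in the dish within 2 mm. On to the pad in the bin.

>>> carry_out(
  commands=[
    {"gripper": 1, "tx": 0, "ty": 1, "tz": 0, "rx": 0, "ry": 0, "rz": 0},
    {"gripper": 1, "tx": 0, "ty": 1, "tz": 0, "rx": 0, "ry": 0, "rz": 0},
    {"gripper": 1, "tx": 0, "ty": 1, "tz": 0, "rx": 0, "ry": 0, "rz": 0},
    {"gripper": 1, "tx": 0, "ty": 1, "tz": 0, "rx": 0, "ry": 0, "rz": 0},
    {"gripper": 1, "tx": 0, "ty": 1, "tz": 0, "rx": 0, "ry": 0, "rz": 0},
    {"gripper": 1, "tx": 0, "ty": 1, "tz": 0, "rx": 0, "ry": 0, "rz": 0},
    {"gripper": 1, "tx": 0, "ty": 1, "tz": 0, "rx": 0, "ry": 0, "rz": 0},
    {"gripper": 1, "tx": 0, "ty": 1, "tz": 0, "rx": 0, "ry": 0, "rz": 0},
    {"gripper": 1, "tx": 0, "ty": 1, "tz": 0, "rx": 0, "ry": 0, "rz": 0},
    {"gripper": 1, "tx": 0, "ty": 1, "tz": 0, "rx": 0, "ry": 0, "rz": 0},
    {"gripper": 1, "tx": 0, "ty": 1, "tz": 0, "rx": 0, "ry": 0, "rz": 0},
    {"gripper": 1, "tx": 0, "ty": 1, "tz": 0, "rx": 0, "ry": 0, "rz": 0},
    {"gripper": 1, "tx": 0, "ty": 1, "tz": 0, "rx": 0, "ry": 0, "rz": 0},
  ],
)

```text
t: 12.58
tcp_pos: [0.5352, -0.1173, 0.1524]
tcp_rot: [3.093, -0.551, 0.001]
wrist_force: [0.1, -0.2, -1.1]
width: 0.0855
```

>>> carry_out(
  commands=[
    {"gripper": 1, "tx": 0, "ty": 1, "tz": 0, "rx": 0, "ry": 0, "rz": 0},
    {"gripper": 1, "tx": 0, "ty": 1, "tz": 0, "rx": 0, "ry": 0, "rz": 0},
    {"gripper": 1, "tx": 0, "ty": 1, "tz": 0, "rx": 0, "ry": 0, "rz": 0},
    {"gripper": 1, "tx": 0, "ty": 1, "tz": 0, "rx": 0, "ry": 0, "rz": 0},
    {"gripper": 1, "tx": 0, "ty": 1, "tz": 0, "rx": 0, "ry": 0, "rz": 0},
    {"gripper": 1, "tx": 0, "ty": 1, "tz": 0, "rx": 0, "ry": 0, "rz": 0},
    {"gripper": 1, "tx": 0, "ty": 1, "tz": 0, "rx": 0, "ry": 0, "rz": 0},
    {"gripper": 1, "tx": 0, "ty": 1, "tz": 0, "rx": 0, "ry": 0, "rz": 0},
    {"gripper": 1, "tx": 0, "ty": 1, "tz": 0, "rx": 0, "ry": 0, "rz": 0},
    {"gripper": 1, "tx": 0, "ty": 1, "tz": 0, "rx": 0, "ry": 0, "rz": 0},
    {"gripper": 1, "tx": 0, "ty": 1, "tz": 0, "rx": 0, "ry": 0, "rz": 0},
    {"gripper": 1, "tx": 0, "ty": 1, "tz": 0, "rx": 0, "ry": 0, "rz": 0},
    {"gripper": 1, "tx": -0.1, "ty": 1, "tz": 0, "rx": 0, "ry": 0, "rz": 0},
    {"gripper": 1, "tx": 0, "ty": 0, "tz": 0, "rx": 0, "ry": 0, "rz": 1},
    {"gripper": 0.7, "tx": 0, "ty": 0, "tz": 0, "rx": 0, "ry": 0, "rz": 1},
    {"gripper": 0.7, "tx": 0, "ty": 0, "tz": 0, "rx": 0, "ry": 0, "rz": 1},
    {"gripper": 0.7, "tx": 0, "ty": 0, "tz": 0, "rx": 0, "ry": 0, "rz": 1},
    {"gripper": 0.7, "tx": 0, "ty": 0, "tz": 0, "rx": 0, "ry": 0, "rz": 1},
    {"gripper": 0.7, "tx": 0, "ty": 0, "tz": 0, "rx": 0, "ry": 0, "rz": 1},
    {"gripper": 0.7, "tx": 0, "ty": 0, "tz": 0, "rx": 0, "ry": 0, "rz": 0.6},
  ],
)

```text
t: 14.25
tcp_pos: [0.4438, -0.3598, 0.1523]
tcp_rot: [2.744, -1.53, 0.001]
wrist_force: [0.3, -0.1, -0.5]
width: 0.06
```

Run:
```python
from h import *
c=snap('wrist','wrist7'); s=robot.sense(); print(s['t'],s['tcp_pos'],s['tcp_rot'],s['width'],s['joint_positions'])
a=2*np.arctan2(s['tcp_rot'][1],s['tcp_rot'][0]); print('jaw ang',np.degrees(a)%180)
X=cloud(c); g=c['pixels']
near=np.hypot(X[...,0]-.443,X[...,1]+.36)
m=(X[...,2]>.019)&(X[...,2]<.03)&(near<.075)
print('block',m.sum(),cv2.minAreaRect((X[m][:,:2]*1000).astype(np.float32)))
m=(X[...,2]>.011)&(X[...,2]<.017)&(near<.1)
print('bin rim',m.sum(),cv2.minAreaRect((X[m][:,:2]*1000).astype(np.float32)))
```

```text
14.3 [ 0.44376699 -0.35977023  0.15230361] [ 2.74265308e+00 -1.53197630e+00  6.53817327e-04] 0.06020165074325707 [-8.21767400e-01  3.39908572e-01 -1.12578981e-01  1.11788789e+00
  5.11771254e-05  1.76783402e+00]
jaw ang 121.62676879253604
block 5351 ((444.8812561035156, -362.49066162109375), (90.29889678955078, 44.13013458251953), 33.725791931152344)
bin rim 2487 ((443.3728942871094, -358.1911315917969), (130.7561798095703, 130.4462890625), 5.830629348754883)
```

View pics/wrist7.png

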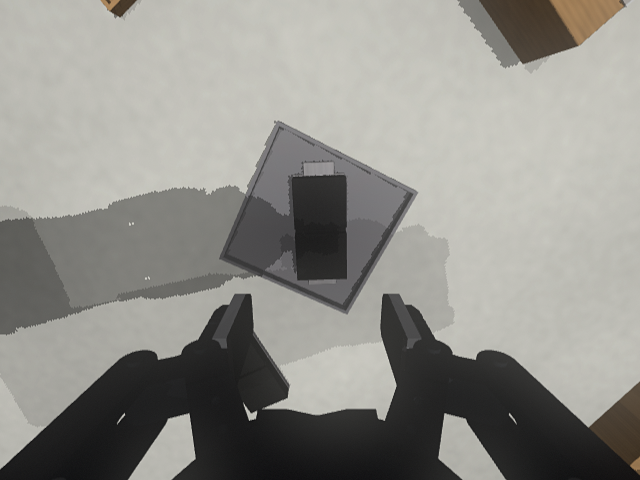

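The pad lies in the bin at (320,228), friction side up, with an ear at each end. The bin rim is clear of both fingers, and the look-alike lies outside at (262,380), half hidden by the left finger. That look-alike matters, so I'll check its clearance before descending.

Run:
```python
from h import *
X=cloud(load('scene0')); P=X[142:176,238:270].reshape(-1,3); P=P[(P[:,2]>.014)&(P[:,2]<.03)]
print('lookalike',np.median(P,0),cv2.boxPoints(cv2.minAreaRect((P[:,:2]*1000).astype(np.float32))).round().tolist())
```

```text
lookalike [ 0.28277026 -0.3751572   0.02068924] [[232.0, -409.0], [274.0, -435.0], [329.0, -347.0], [287.0, -321.0]]
```

>>> carry_out(
  commands=[
    {"gripper": 0.7, "tx": 0.14, "ty": 0, "tz": 1, "rx": 0, "ry": 0, "rz": -0.36},
    {"gripper": 0.7, "tx": 0, "ty": 0, "tz": 1, "rx": 0, "ry": 0, "rz": 0},
    {"gripper": 0.7, "tx": 0, "ty": 0, "tz": 1, "rx": 0, "ry": 0, "rz": 0},
    {"gripper": 0.7, "tx": 0, "ty": 0, "tz": 1, "rx": 0, "ry": 0, "rz": 0},
    {"gripper": 0.7, "tx": 0, "ty": 0, "tz": 0, "rx": 0, "ry": 0, "rz": 0},
  ],
)

```text
t: 14.72
tcp_pos: [0.4432, -0.36, 0.0684]
tcp_rot: [-2.773, 1.471, 0.01]
wrist_force: [-1.1, 0.2, -0.3]
width: 0.0598
```

>>> carry_out(
  commands=[
    {"gripper": 0.7, "tx": 0.06, "ty": 0, "tz": 1, "rx": 0, "ry": 0, "rz": 0},
    {"gripper": 0.7, "tx": 0, "ty": 0, "tz": 1, "rx": 0, "ry": 0, "rz": 0},
    {"gripper": 0.7, "tx": 0, "ty": 0, "tz": 0.8, "rx": 0, "ry": 0, "rz": 0},
    {"gripper": 0.7, "tx": 0, "ty": 0, "tz": 0.5, "rx": 0, "ry": 0, "rz": 0},
    {"gripper": 0.7, "tx": 0, "ty": 0, "tz": 0, "rx": 0, "ry": 0, "rz": 0},
    {"gripper": 0, "tx": 0, "ty": 0, "tz": 0, "rx": 0, "ry": 0, "rz": 0},
    {"gripper": 0, "tx": 0, "ty": 0, "tz": 0, "rx": 0, "ry": 0, "rz": 0},
    {"gripper": 0, "tx": 0, "ty": 0, "tz": 0, "rx": 0, "ry": 0, "rz": 0},
    {"gripper": 0, "tx": 0, "ty": 0, "tz": 0, "rx": 0, "ry": 0, "rz": 0},
    {"gripper": 0, "tx": 0, "ty": 0, "tz": 0, "rx": 0, "ry": 0, "rz": 0},
    {"gripper": 0, "tx": 0, "ty": 0, "tz": 0, "rx": 0, "ry": 0, "rz": 0},
  ],
  force=70,
)

```text
t: 15.63
tcp_pos: [0.4466, -0.3638, 0.0077]
tcp_rot: [2.774, -1.474, 0.003]
wrist_force: [-0.3, 0.9, 7.1]
width: 0.0422
```

Run:
```python
from h import *
s=robot.sense(); print(s['t'],s['tcp_pos'],s['tcp_rot'],s['width']); print(np.degrees(2*np.arctan2(s['tcp_rot'][1],s['tcp_rot'][0]))%360)
```

```text
15.6333 [ 0.44657393 -0.36378473  0.00766618] [ 2.7736707  -1.47384269  0.00349769] 0.04223661040172311
304.0304149713421
```

>>> carry_out(
  commands=[
    {"gripper": 0, "tx": 0, "ty": 0, "tz": -1, "rx": 0, "ry": 0, "rz": 0},
    {"gripper": 0, "tx": 0, "ty": 0, "tz": -1, "rx": 0, "ry": 0, "rz": 0},
    {"gripper": 0, "tx": 0, "ty": 0, "tz": -1, "rx": 0, "ry": 0, "rz": 0},
    {"gripper": 0, "tx": 0, "ty": 0, "tz": -1, "rx": 0, "ry": 0, "rz": 0},
    {"gripper": 0, "tx": 0, "ty": 0, "tz": -1, "rx": 0, "ry": 0, "rz": 0},
    {"gripper": 0, "tx": -0.4, "ty": -0.97, "tz": 0, "rx": 0, "ry": 0, "rz": 0},
    {"gripper": 0, "tx": -0.4, "ty": -0.97, "tz": 0, "rx": 0, "ry": 0, "rz": 0},
    {"gripper": 0, "tx": -0.4, "ty": -0.97, "tz": 0, "rx": 0, "ry": 0, "rz": 0},
    {"gripper": 0, "tx": -0.4, "ty": -0.97, "tz": 0, "rx": 0, "ry": 0, "rz": 0},
    {"gripper": 0, "tx": -0.4, "ty": -0.97, "tz": 0, "rx": 0, "ry": 0, "rz": 0},
    {"gripper": 0, "tx": -0.4, "ty": -0.97, "tz": 0, "rx": 0, "ry": 0, "rz": 0},
    {"gripper": 0, "tx": -0.4, "ty": -0.97, "tz": 0, "rx": 0, "ry": 0, "rz": 0},
    {"gripper": 0, "tx": -0.4, "ty": -0.97, "tz": 0, "rx": 0, "ry": 0, "rz": 0},
    {"gripper": 0, "tx": -0.4, "ty": -0.97, "tz": 0, "rx": 0, "ry": 0, "rz": 0},
    {"gripper": 0, "tx": -0.4, "ty": -0.97, "tz": 0, "rx": 0, "ry": 0, "rz": 0},
    {"gripper": 0, "tx": -0.4, "ty": -0.97, "tz": 0, "rx": 0, "ry": 0, "rz": 0},
    {"gripper": 0, "tx": -0.4, "ty": -0.97, "tz": 0, "rx": 0, "ry": 0, "rz": 0},
    {"gripper": 0, "tx": -0.4, "ty": -0.97, "tz": 0, "rx": 0, "ry": 0, "rz": 0},
    {"gripper": 0, "tx": -0.4, "ty": -0.97, "tz": 0, "rx": 0, "ry": 0, "rz": 0},
  ],
)

```text
t: 17.22
tcp_pos: [0.6084, -0.1172, 0.1058]
tcp_rot: [2.774, -1.474, -0.001]
wrist_force: [0.3, 0.2, -2.3]
width: 0.0428
```

>>> carry_out(
  commands=[
    {"gripper": 0, "tx": 0, "ty": 0, "tz": 0, "rx": 0, "ry": 0, "rz": -1},
    {"gripper": 0, "tx": 0, "ty": 0, "tz": 0, "rx": 0, "ry": 0, "rz": -1},
    {"gripper": 0, "tx": 0, "ty": 0, "tz": 0, "rx": 0, "ry": 0, "rz": -1},
    {"gripper": 0, "tx": 0, "ty": 0, "tz": 0, "rx": 0, "ry": 0, "rz": -1},
    {"gripper": 0, "tx": 0, "ty": 0, "tz": 0, "rx": 0, "ry": 0, "rz": -1},
    {"gripper": 0, "tx": 0, "ty": 0, "tz": 0, "rx": 0, "ry": 0, "rz": -1},
    {"gripper": 0, "tx": 0, "ty": 0, "tz": 0, "rx": 0, "ry": 0, "rz": -1},
    {"gripper": 0, "tx": 0, "ty": 0, "tz": 0, "rx": 0, "ry": 0, "rz": -1},
    {"gripper": 0, "tx": 0, "ty": 0, "tz": 0, "rx": 0, "ry": 0, "rz": -1},
    {"gripper": 0, "tx": 0, "ty": 0, "tz": 0, "rx": 0, "ry": 0, "rz": -1},
    {"gripper": 0, "tx": 0, "ty": 0, "tz": 0, "rx": 0, "ry": 0, "rz": -1},
    {"gripper": 0, "tx": 0, "ty": 0, "tz": 0, "rx": 0, "ry": 0, "rz": -1},
    {"gripper": 0, "tx": 0, "ty": 0, "tz": 0, "rx": 0, "ry": 0, "rz": -1},
    {"gripper": 0, "tx": 0, "ty": 0, "tz": 0, "rx": 0, "ry": 0, "rz": -1},
    {"gripper": 0, "tx": 0, "ty": 0, "tz": 0, "rx": 0, "ry": 0, "rz": -1},
    {"gripper": 0, "tx": 0, "ty": 0, "tz": 0, "rx": 0, "ry": 0, "rz": -1},
    {"gripper": 0, "tx": 0, "ty": 0, "tz": 0, "rx": 0, "ry": 0, "rz": -1},
    {"gripper": 0, "tx": 0, "ty": 0, "tz": 0, "rx": 0, "ry": 0, "rz": -1},
    {"gripper": 0, "tx": 0, "ty": 0, "tz": 0, "rx": 0, "ry": 0, "rz": -1},
    {"gripper": 0, "tx": 0, "ty": 0, "tz": 0, "rx": 0, "ry": 0, "rz": -1},
  ],
)

```text
t: 18.88
tcp_pos: [0.6079, -0.1182, 0.1057]
tcp_rot: [-2.735, -1.544, 0.001]
wrist_force: [0.6, -0.6, -2.8]
width: 0.0422
```

>>> carry_out(
  commands=[
    {"gripper": 0, "tx": 0, "ty": 0, "tz": 0, "rx": 0, "ry": 0, "rz": -1},
    {"gripper": 0, "tx": 0, "ty": 0, "tz": 0, "rx": 0, "ry": 0, "rz": -0.94},
    {"gripper": 0, "tx": 0, "ty": 0, "tz": 0, "rx": 0, "ry": 0, "rz": 0},
    {"gripper": 0, "tx": 0, "ty": 0, "tz": 0, "rx": 0, "ry": 0, "rz": 0},
  ],
)

```text
t: 19.22
tcp_pos: [0.608, -0.1182, 0.1059]
tcp_rot: [-2.579, -1.792, 0.001]
wrist_force: [-0.1, -0.6, -3.1]
width: 0.0421
```

Run:
```python
from h import *
c=snap('wrist','wrist8'); s=robot.sense(); print(s['t'],s['tcp_pos'],s['tcp_rot'],s['width'],s['joint_positions']); print(np.degrees(2*np.arctan2(s['tcp_rot'][1],s['tcp_rot'][0]))%360)
```

```text
19.2667 [ 0.60806728 -0.11823561  0.1059797 ] [-2.57965028e+00 -1.79221615e+00  5.24693142e-04] 0.04194219000858325 [-3.21563409e-01  4.59462351e-01 -5.01821710e-02  1.06173044e+00
  1.55090494e-05  3.48432034e-02]
69.57940505688077
```

View pics/wrist8.png

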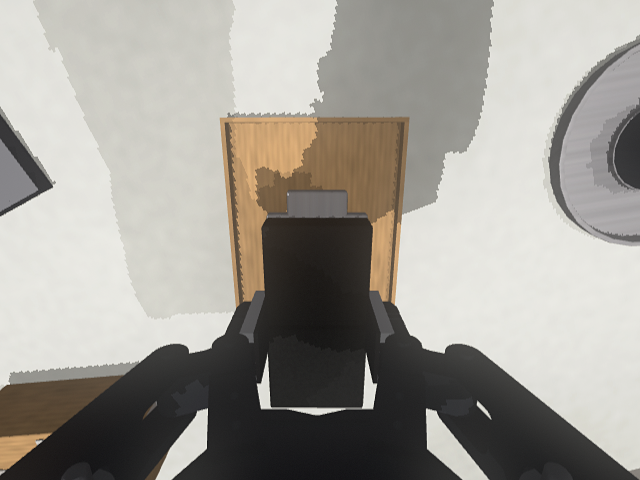

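The pad is held level and lengthways over the tray, whose rim runs from (222,120) to (407,120). The filter stands in the dish at right. Lowering and letting go with a partial opening.

>>> carry_out(
  commands=[
    {"gripper": 0, "tx": -0.06, "ty": 0.09, "tz": 0.9, "rx": 0, "ry": 0, "rz": 0},
    {"gripper": 0, "tx": 0, "ty": 0, "tz": 1, "rx": 0, "ry": 0, "rz": 0},
    {"gripper": 0, "tx": 0, "ty": 0, "tz": 1, "rx": 0, "ry": 0, "rz": 0},
    {"gripper": 0, "tx": 0, "ty": 0, "tz": 1, "rx": 0, "ry": 0, "rz": 0},
    {"gripper": 0, "tx": 0, "ty": 0, "tz": 0.6, "rx": 0, "ry": 0, "rz": 0},
    {"gripper": 0, "tx": 0, "ty": 0, "tz": 0.35, "rx": 0, "ry": 0, "rz": 0},
    {"gripper": 0, "tx": 0, "ty": 0, "tz": 0, "rx": 0, "ry": 0, "rz": 0},
    {"gripper": 0.7, "tx": 0, "ty": 0, "tz": 0, "rx": 0, "ry": 0, "rz": 0},
    {"gripper": 0.7, "tx": 0, "ty": 0, "tz": 0, "rx": 0, "ry": 0, "rz": 0},
    {"gripper": 0.7, "tx": 0, "ty": 0, "tz": 0, "rx": 0, "ry": 0, "rz": 0},
    {"gripper": 0.7, "tx": 0, "ty": 0, "tz": 0, "rx": 0, "ry": 0, "rz": 0},
    {"gripper": 0.7, "tx": 0, "ty": 0, "tz": -0.7, "rx": 0, "ry": 0, "rz": 0},
    {"gripper": 0.7, "tx": 0, "ty": 0, "tz": -1, "rx": 0, "ry": 0, "rz": 0},
    {"gripper": 0.7, "tx": 0, "ty": 0, "tz": -1, "rx": 0, "ry": 0, "rz": 0},
    {"gripper": 0.7, "tx": 0, "ty": 0, "tz": -1, "rx": 0, "ry": 0, "rz": 0},
    {"gripper": 1, "tx": 0, "ty": 0, "tz": -1, "rx": 0, "ry": 0, "rz": 0},
    {"gripper": 1, "tx": 0, "ty": 0, "tz": -1, "rx": 0, "ry": 0, "rz": 0},
    {"gripper": 1, "tx": 0, "ty": 0, "tz": -1, "rx": 0, "ry": 0, "rz": 0},
    {"gripper": 1, "tx": 0, "ty": 0, "tz": 0, "rx": 0, "ry": 0, "rz": 0},
  ],
)

```text
t: 20.85
tcp_pos: [0.6123, -0.1209, 0.1486]
tcp_rot: [2.572, 1.792, 0.008]
wrist_force: [0.2, 0.8, 1.1]
width: 0.0853
```

Run:
```python
from h import *
c=snap('wrist','wrist9'); s=robot.sense(); print(s['t'],s['tcp_pos'],s['tcp_rot'],s['width'])
X=cloud(c); near=np.hypot(X[...,0]-.609,X[...,1]+.12)
m=(X[...,2]>.019)&(X[...,2]<.03)&(near<.075)
print('block',m.sum(),cv2.minAreaRect((X[m][:,:2]*1000).astype(np.float32)),np.percentile(X[m][:,2],[2,50,98]))
m=(X[...,2]>.011)&(X[...,2]<.017)&(near<.12)
print('tray',cv2.minAreaRect((X[m][:,:2]*1000).astype(np.float32)))
```

```text
20.9 [ 0.61157465 -0.12069286  0.14648939] [2.57364863 1.79284762 0.00587437] 0.08547555254246965
block 5531 ((610.6714477539062, -119.66400146484375), (44.10017013549805, 90.34657287597656), 69.70543670654297) [0.02032697 0.02418512 0.02558617]
tray ((609.6328125, -119.57241821289062), (125.38509368896484, 180.29901123046875), 69.74365234375)
```

The pad is in the tray, 1 mm off centre and aligned. Now back to the scale for the module.

>>> carry_out(
  commands=[
    {"gripper": 1, "tx": 1, "ty": -0.7, "tz": 0, "rx": 0, "ry": 0, "rz": 0},
    {"gripper": 1, "tx": 1, "ty": -0.7, "tz": 0, "rx": 0, "ry": 0, "rz": 0},
    {"gripper": 1, "tx": 1, "ty": -0.7, "tz": 0, "rx": 0, "ry": 0, "rz": 0},
    {"gripper": 1, "tx": 1, "ty": -0.7, "tz": 0, "rx": 0, "ry": 0, "rz": 0},
    {"gripper": 1, "tx": 1, "ty": -0.7, "tz": 0, "rx": 0, "ry": 0, "rz": 0},
    {"gripper": 1, "tx": 1, "ty": -0.7, "tz": 0, "rx": 0, "ry": 0, "rz": 0},
    {"gripper": 1, "tx": 1, "ty": -0.7, "tz": 0, "rx": 0, "ry": 0, "rz": 0},
    {"gripper": 1, "tx": 1, "ty": -0.7, "tz": 0, "rx": 0, "ry": 0, "rz": 0},
    {"gripper": 1, "tx": 1, "ty": -0.7, "tz": 0, "rx": 0, "ry": 0, "rz": 0},
    {"gripper": 1, "tx": 1, "ty": -0.7, "tz": 0, "rx": 0, "ry": 0, "rz": 0},
    {"gripper": 1, "tx": 1, "ty": -0.7, "tz": 0, "rx": 0, "ry": 0, "rz": 0},
  ],
)

```text
t: 21.82
tcp_pos: [0.5403, 0.1407, 0.1423]
tcp_rot: [-2.577, -1.795, 0.002]
wrist_force: [-0.2, -0.4, 0.4]
width: 0.0853
```

>>> carry_out(
  commands=[
    {"gripper": 1, "tx": 1, "ty": -0.7, "tz": 0, "rx": 0, "ry": 0, "rz": 0},
    {"gripper": 1, "tx": 1, "ty": -0.7, "tz": 0, "rx": 0, "ry": 0, "rz": 0},
    {"gripper": 1, "tx": 1, "ty": -0.7, "tz": 0, "rx": 0, "ry": 0, "rz": 0},
    {"gripper": 1, "tx": 1, "ty": -0.7, "tz": 0, "rx": 0, "ry": 0, "rz": 0},
    {"gripper": 1, "tx": 1, "ty": -0.7, "tz": 0, "rx": 0, "ry": 0, "rz": 0},
    {"gripper": 1, "tx": 1, "ty": -0.7, "tz": 0, "rx": 0, "ry": 0, "rz": 0},
    {"gripper": 1, "tx": 1, "ty": -0.7, "tz": 0, "rx": 0, "ry": 0, "rz": 0},
    {"gripper": 1, "tx": 1, "ty": -0.7, "tz": 0, "rx": 0, "ry": 0, "rz": 0},
    {"gripper": 1, "tx": 1, "ty": -0.7, "tz": 0, "rx": 0, "ry": 0, "rz": 0},
    {"gripper": 1, "tx": 1, "ty": -0.75, "tz": 0, "rx": 0, "ry": 0, "rz": 0},
    {"gripper": 1, "tx": 0, "ty": 0, "tz": 0, "rx": 0, "ry": 0, "rz": -0.8},
    {"gripper": 1, "tx": 0, "ty": 0, "tz": 0, "rx": 0, "ry": 0, "rz": -0.8},
    {"gripper": 1, "tx": 0, "ty": 0, "tz": 0, "rx": 0, "ry": 0, "rz": -0.8},
    {"gripper": 1, "tx": 0, "ty": 0, "tz": 0, "rx": 0, "ry": 0, "rz": 0},
    {"gripper": 1, "tx": 0, "ty": 0, "tz": 0, "rx": 0, "ry": 0, "rz": 0},
  ],
)

```text
t: 23.07
tcp_pos: [0.4779, 0.3759, 0.1424]
tcp_rot: [-2.346, -2.089, 0.002]
wrist_force: [-0.0, -0.3, 0.5]
width: 0.0854
```

Run:
```python
from h import *
c=snap('wrist','wrist10'); s=robot.sense(); print(s['t'],s['tcp_pos'],s['tcp_rot'],s['width']); print(np.degrees(2*np.arctan2(s['tcp_rot'][1],s['tcp_rot'][0]))%360)
X=cloud(c); near=np.hypot(X[...,0]-.48,X[...,1]-.375)
m=(X[...,2]>.06)&(X[...,2]<.075)&(near<.06)
print('module',m.sum(),cv2.minAreaRect((X[m][:,:2]*1000).astype(np.float32)))
```

```text
23.1167 [0.47809467 0.3758855  0.14261401] [-2.34652942e+00 -2.08874905e+00  1.42222119e-03] 0.08519356618272125
83.34737146356366
module 5997 ((479.13897705078125, 374.09271240234375), (56.1380729675293, 55.723934173583984), 83.31409454345703)
```

>>> carry_out(
  commands=[
    {"gripper": 1, "tx": -0.08, "ty": 0.06, "tz": 1, "rx": 0, "ry": 0, "rz": 0},
    {"gripper": 1, "tx": 0, "ty": 0, "tz": 1, "rx": 0, "ry": 0, "rz": 0},
    {"gripper": 1, "tx": 0, "ty": 0, "tz": 1, "rx": 0, "ry": 0, "rz": 0},
    {"gripper": 1, "tx": 0, "ty": 0, "tz": 1, "rx": 0, "ry": 0, "rz": 0},
    {"gripper": 1, "tx": 0, "ty": 0, "tz": 0.8, "rx": 0, "ry": 0, "rz": 0},
    {"gripper": 1, "tx": 0, "ty": 0, "tz": 0.3, "rx": 0, "ry": 0, "rz": 0},
    {"gripper": 0, "tx": 0, "ty": 0, "tz": 0, "rx": 0, "ry": 0, "rz": 0},
    {"gripper": 0, "tx": 0, "ty": 0, "tz": 0, "rx": 0, "ry": 0, "rz": 0},
    {"gripper": 0, "tx": 0, "ty": 0, "tz": 0, "rx": 0, "ry": 0, "rz": 0},
    {"gripper": 0, "tx": 0, "ty": 0, "tz": 0, "rx": 0, "ry": 0, "rz": 0},
    {"gripper": 0, "tx": 0, "ty": 0, "tz": 0, "rx": 0, "ry": 0, "rz": 0},
    {"gripper": 0, "tx": 0, "ty": 0, "tz": 0, "rx": 0, "ry": 0, "rz": 0},
  ],
  force=50,
)

```text
t: 24.12
tcp_pos: [0.4803, 0.3749, 0.0426]
tcp_rot: [2.344, 2.091, 0.004]
wrist_force: [0.3, -0.7, 4.1]
width: 0.055
```

>>> carry_out(
  commands=[
    {"gripper": 0, "tx": 0, "ty": 0, "tz": -1, "rx": 0, "ry": 0, "rz": 0},
    {"gripper": 0, "tx": 0, "ty": 0, "tz": -1, "rx": 0, "ry": 0, "rz": 0},
    {"gripper": 0, "tx": 0, "ty": 0, "tz": -1, "rx": 0, "ry": 0, "rz": 0},
    {"gripper": 0, "tx": 0, "ty": 0, "tz": -1, "rx": 0, "ry": 0, "rz": 0},
    {"gripper": 0, "tx": 0, "ty": 0, "tz": -1, "rx": 0, "ry": 0, "rz": 0},
    {"gripper": 0, "tx": -0.6, "ty": 0, "tz": -1, "rx": 0, "ry": 0, "rz": 0},
    {"gripper": 0, "tx": -1, "ty": 0.07, "tz": 0, "rx": 0, "ry": 0, "rz": 0},
    {"gripper": 0, "tx": -1, "ty": 0.07, "tz": 0, "rx": 0, "ry": 0, "rz": 0},
    {"gripper": 0, "tx": -1, "ty": 0.07, "tz": 0, "rx": 0, "ry": 0, "rz": 0},
    {"gripper": 0, "tx": -1, "ty": 0.07, "tz": 0, "rx": 0, "ry": 0, "rz": 0},
    {"gripper": 0, "tx": -1, "ty": 0.07, "tz": 0, "rx": 0, "ry": 0, "rz": 0},
    {"gripper": 0, "tx": -1, "ty": 0.07, "tz": 0, "rx": 0, "ry": 0, "rz": 0},
    {"gripper": 0, "tx": -1, "ty": 0.07, "tz": 0, "rx": 0, "ry": 0, "rz": 0},
    {"gripper": 0, "tx": -1, "ty": 0.07, "tz": 0, "rx": 0, "ry": 0, "rz": 0},
    {"gripper": 0, "tx": -1, "ty": 0.07, "tz": 0, "rx": 0, "ry": 0, "rz": 0},
    {"gripper": 0, "tx": -1, "ty": 0.07, "tz": 0, "rx": 0, "ry": 0, "rz": 0},
    {"gripper": 0, "tx": -1, "ty": 0.07, "tz": 0, "rx": 0, "ry": 0, "rz": 0},
    {"gripper": 0, "tx": -1, "ty": 0.07, "tz": 0, "rx": 0, "ry": 0, "rz": 0},
  ],
)

```text
t: 25.62
tcp_pos: [0.467, 0.1212, 0.1613]
tcp_rot: [-2.344, -2.091, 0.0]
wrist_force: [0.0, -0.6, -1.4]
width: 0.0551
```

>>> carry_out(
  commands=[
    {"gripper": 0, "tx": -1, "ty": 0.07, "tz": 0, "rx": 0, "ry": 0, "rz": 0},
    {"gripper": 0, "tx": -1, "ty": 0.07, "tz": 0, "rx": 0, "ry": 0, "rz": 0},
    {"gripper": 0, "tx": -1, "ty": 0.07, "tz": 0, "rx": 0, "ry": 0, "rz": 0},
    {"gripper": 0, "tx": -1, "ty": 0.07, "tz": 0, "rx": 0, "ry": 0, "rz": 0},
    {"gripper": 0, "tx": -1, "ty": 0.07, "tz": 0, "rx": 0, "ry": 0, "rz": 0},
    {"gripper": 0, "tx": -1, "ty": 0.07, "tz": 0, "rx": 0, "ry": 0, "rz": 0},
    {"gripper": 0, "tx": -1, "ty": 0.07, "tz": 0, "rx": 0, "ry": 0, "rz": 0},
    {"gripper": 0, "tx": -1, "ty": 0.07, "tz": 0, "rx": 0, "ry": 0, "rz": 0},
    {"gripper": 0, "tx": -1, "ty": 0.07, "tz": 0, "rx": 0, "ry": 0, "rz": 0},
    {"gripper": 0, "tx": -1, "ty": 0.07, "tz": 0, "rx": 0, "ry": 0, "rz": 0},
    {"gripper": 0, "tx": -1, "ty": 0.07, "tz": 0, "rx": 0, "ry": 0, "rz": 0},
    {"gripper": 0, "tx": -1, "ty": 0.07, "tz": 0, "rx": 0, "ry": 0, "rz": 0},
  ],
)

```text
t: 26.62
tcp_pos: [0.4565, -0.119, 0.1613]
tcp_rot: [-2.344, -2.091, -0.0]
wrist_force: [-0.6, -0.6, -2.7]
width: 0.0556
```

>>> carry_out(
  commands=[
    {"gripper": 0, "tx": -1, "ty": 0.07, "tz": 0, "rx": 0, "ry": 0, "rz": 0},
    {"gripper": 0, "tx": -1, "ty": 0.07, "tz": 0, "rx": 0, "ry": 0, "rz": 0},
    {"gripper": 0, "tx": -1, "ty": 0.07, "tz": 0, "rx": 0, "ry": 0, "rz": 0},
    {"gripper": 0, "tx": -1, "ty": 0.07, "tz": 0, "rx": 0, "ry": 0, "rz": 0},
    {"gripper": 0, "tx": -1, "ty": 0.07, "tz": 0, "rx": 0, "ry": 0, "rz": 0},
    {"gripper": 0, "tx": -1, "ty": 0.07, "tz": 0, "rx": 0, "ry": 0, "rz": 0},
    {"gripper": 0, "tx": -1, "ty": 0.07, "tz": 0, "rx": 0, "ry": 0, "rz": 0},
    {"gripper": 0, "tx": -1, "ty": 0.07, "tz": 0, "rx": 0, "ry": 0, "rz": 0},
    {"gripper": 0, "tx": -1, "ty": 0.07, "tz": 0, "rx": 0, "ry": 0, "rz": 0},
    {"gripper": 0, "tx": -1, "ty": 0.07, "tz": 0, "rx": 0, "ry": 0, "rz": 0},
    {"gripper": 0, "tx": -1, "ty": 0.07, "tz": 0, "rx": 0, "ry": 0, "rz": 0},
    {"gripper": 0, "tx": -1, "ty": 0.07, "tz": 0, "rx": 0, "ry": 0, "rz": 0},
    {"gripper": 0, "tx": 0, "ty": 0, "tz": 0, "rx": 0, "ry": 0, "rz": 0},
    {"gripper": 0, "tx": 0, "ty": 0, "tz": 0, "rx": 0, "ry": 0, "rz": 0},
  ],
)

```text
t: 27.78
tcp_pos: [0.446, -0.3592, 0.1609]
tcp_rot: [-2.345, -2.089, -0.0]
wrist_force: [0.1, 0.7, -1.7]
width: 0.0547
```

Run:
```python
from h import *
c=snap('wrist','wrist11'); s=robot.sense(); print(s['t'],s['tcp_pos'],s['tcp_rot'],s['width'],s['wrist_force']); print(np.degrees(2*np.arctan2(s['tcp_rot'][1],s['tcp_rot'][0]))%360)
```

```text
27.8333 [ 0.44591697 -0.35825132  0.1609187 ] [-2.34400369e+00 -2.08980871e+00 -6.52122356e-04] 0.055066325056956106 [ 0.09599146 -0.06051838 -2.09749655]
83.43753299649342
```

View pics/wrist11.png

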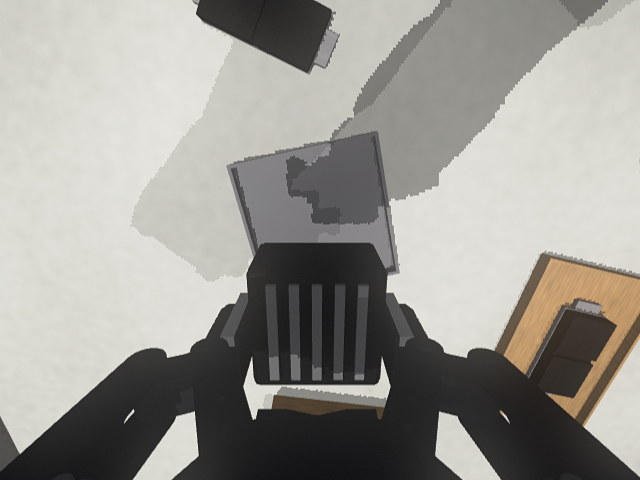

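The module is held ribs up over the bin, whose far corners are at (230,165) and (377,133). The pad lies in the tray at right, (575,350), and the look-alike pad is still on the table at (265,30).

>>> carry_out(
  commands=[
    {"gripper": 0, "tx": 0, "ty": -0.07, "tz": 0.9, "rx": 0, "ry": 0, "rz": 0},
    {"gripper": 0, "tx": 0, "ty": 0, "tz": 1, "rx": 0, "ry": 0, "rz": 0},
    {"gripper": 0, "tx": 0, "ty": 0, "tz": 1, "rx": 0, "ry": 0, "rz": 0},
    {"gripper": 0, "tx": 0, "ty": 0, "tz": 1, "rx": 0, "ry": 0, "rz": 0},
    {"gripper": 0, "tx": 0, "ty": 0, "tz": 1, "rx": 0, "ry": 0, "rz": 0},
    {"gripper": 0, "tx": 0, "ty": 0, "tz": 1, "rx": 0, "ry": 0, "rz": 0},
    {"gripper": 0, "tx": 0, "ty": 0, "tz": 0.8, "rx": 0, "ry": 0, "rz": 0},
    {"gripper": 0, "tx": 0, "ty": 0, "tz": 0.5, "rx": 0, "ry": 0, "rz": 0},
    {"gripper": 0, "tx": 0, "ty": 0, "tz": 0, "rx": 0, "ry": 0, "rz": 0},
    {"gripper": 0.8, "tx": 0, "ty": 0, "tz": 0, "rx": 0, "ry": 0, "rz": 0},
    {"gripper": 0.8, "tx": 0, "ty": 0, "tz": 0, "rx": 0, "ry": 0, "rz": 0},
    {"gripper": 0.8, "tx": 0, "ty": 0, "tz": 0, "rx": 0, "ry": 0, "rz": 0},
    {"gripper": 0.8, "tx": 0, "ty": 0, "tz": 0, "rx": 0, "ry": 0, "rz": 0},
    {"gripper": 0.8, "tx": 0, "ty": 0, "tz": -0.7, "rx": 0, "ry": 0, "rz": 0},
    {"gripper": 0.8, "tx": 0, "ty": 0, "tz": -1, "rx": 0, "ry": 0, "rz": 0},
    {"gripper": 0.8, "tx": 0, "ty": 0, "tz": -1, "rx": 0, "ry": 0, "rz": 0},
    {"gripper": 0.8, "tx": 0, "ty": 0, "tz": -1, "rx": 0, "ry": 0, "rz": 0},
    {"gripper": 0.8, "tx": 0, "ty": 0, "tz": -1, "rx": 0, "ry": 0, "rz": 0},
    {"gripper": 0.8, "tx": 0, "ty": 0, "tz": -1, "rx": 0, "ry": 0, "rz": 0},
    {"gripper": 0.8, "tx": 0, "ty": 0, "tz": -1, "rx": 0, "ry": 0, "rz": 0},
  ],
)

```text
t: 29.5
tcp_pos: [0.4449, -0.3584, 0.1527]
tcp_rot: [2.344, 2.091, 0.0]
wrist_force: [1.1, -0.6, 0.7]
width: 0.0683
```

>>> carry_out(
  commands=[
    {"gripper": 0.8, "tx": 0, "ty": 0, "tz": -1, "rx": 0, "ry": 0, "rz": 0},
    {"gripper": 0.8, "tx": 0, "ty": 0, "tz": -1, "rx": 0, "ry": 0, "rz": 0},
    {"gripper": 0.8, "tx": 0, "ty": 0, "tz": 0, "rx": 0, "ry": 0, "rz": 0},
  ],
)

```text
t: 29.75
tcp_pos: [0.4466, -0.3601, 0.1961]
tcp_rot: [2.339, 2.086, 0.0]
wrist_force: [0.3, -0.6, -0.3]
width: 0.0685
```

Run:
```python
from h import *
w=snap('wrist','wrist12'); c=snap('scene','scene12'); s=robot.sense(); print(s['t'],s['tcp_pos'],s['wrist_force'])
X=cloud(w); near=np.hypot(X[...,0]-.443,X[...,1]+.358)
m=(X[...,2]>.035)&(X[...,2]<.05)&(near<.06); print('module',cv2.minAreaRect((X[m][:,:2]*1000).astype(np.float32)),np.median(X[m][:,2]))
m=(X[...,2]>.011)&(X[...,2]<.017)&(near<.1); print('bin',cv2.minAreaRect((X[m][:,:2]*1000).astype(np.float32)))
for f in('scene0','scene12'):
    X=cloud(load(f))
    for n,x,y,zl,zh,r in [('tape',.4206,-.0114,.035,.055,.07),('spray',.679,.389,.155,.18,.05),('carton',.6995,-.3765,.052,.07,.1),('pad',.6097,-.1196,.019,.03,.06),('filter',.6255,.129,.07,.095,.05),('on scale',.479,.378,.045,.2,.06)]:
        m=(X[...,2]>zl)&(X[...,2]<zh)&(np.hypot(X[...,0]-x,X[...,1]-y)<r); q=X[m]
        print(f,n,m.sum(),(q[:,:2].mean(0)*1000).round(1) if len(q) else '')
cv2.imwrite('pics/final.png',np.hstack([c['pixels'][130:390,120:520,::-1],cv2.resize(w['pixels'],(347,260))[:,:,::-1]]))
```

```text
29.85 [ 0.44541677 -0.35892683  0.19229547] [-0.45764957 -0.09060269 -0.6939813 ]
module ((443.8619384765625, -356.1307373046875), (56.01335525512695, 55.14531707763672), 83.61219787597656) 0.0405285915788775
bin ((444.6493835449219, -357.7734375), (130.60720825195312, 130.28012084960938), 5.781738758087158)
scene0 tape 381 [422.5 -11. ]
scene0 spray 431 [681.1 389.2]
scene0 carton 1311 [ 701.5 -374.5]
scene0 pad 53 [ 616.3 -109.9]
scene0 filter 0 
scene0 on scale 0 
scene12 tape 382 [422.3 -11.3]
scene12 spray 433 [681.5 389.2]
scene12 carton 1310 [ 701.2 -374.2]
scene12 pad 422 [ 611.9 -117.6]
scene12 filter 397 [628.6 130.6]
scene12 on scale 0
```

View pics/final.png

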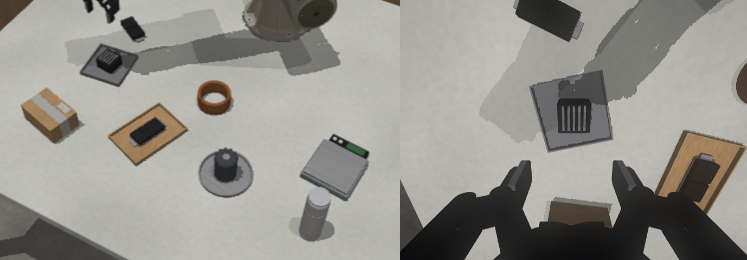

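The final picture shows the module ribs up in the bin at (108,62), the pad lengthways in the tray at (148,132) and the filter upright in the dish at (226,165). The scale at (335,165) is clear, and nothing else has moved. Handing in.

```bash
python3 -c "
from plant import robot
print(robot.sign_off())"
```

```text
the job is handed in; nothing more can be done
None
```

The job is handed in: all three parts are in their own places, and by my last checks every one is well inside the 15 mm limit. It took about 30 s of the 104 s allowed.

I set the module aside on the scale, moved the filter to the dish, then the pad from the bin to the tray, and finally the module to the bin. The pad I took was the one in the bin, 570 mm from the base. The look-alike was nearer, at 468 mm, and I left it alone.

| Part | Place | Off centre | Other checks |
|---|---|---|---|
| Oil filter | round dish | about 2 mm | upright on the floor |
| Brake pad | oblong tray | about 1 mm | friction side up, within 0.1° of the tray's length |
| Control module | square bin | about 2 mm | ribs up on the floor |

- **Scale and obstacles:** the scale is clear. The tape, spray can and carton were within 0.5 mm of where they started, and the gripper was clear of everything at z = 0.19 m.
- **Disagreements:** the wide scene camera put the filter and pad about 2 mm away from where the closer wrist camera did. That is within its noise and the stated calibration error, so I used the wrist camera's values.
- **Refused move:** my first move call was rejected because its rows were missing some keys. Nothing moved, and no check failed.

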